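# Weigh the pail of screws on the spring scale

## Task

Weigh the pail of screws: while the pail stays standing on the bench, raise its folded-down wire bail upright, then lift the pail by the bail, keeping it level, and hang it by the bail in the two-pronged fork of the spring scale. Ease it down until the scale carries the whole weight before you let go, so that the fork never jerks up or down and is not pushed down beyond what the pail weighs; leave the pail hanging there at rest and leave the other things alone.

Things in the scene. Friction and masses are not known exactly. Their poses are not given: they have to be found in the camera images.
- pail: Open round aluminium pail, part full of screws; 85 mm high, 90 mm across the rim, 74 mm across the foot; total mass unknown, 0.3 to 0.95 kg. Loose. Origin at the centre of its underside, z up through the mouth, y along the bail's hinge axis; the bail is folded towards its -x.
- bail_pivot (a point): Centre of the bail's hinge axis, on the pail's own axis 76 mm above its underside; axes as the pail's. The hinges are small ears on the pail's two sides, at y = +-52 mm.
- bail_grip (a point): Centre of the bail's wooden grip, 12 mm in diameter, 40 mm long, turning freely on the bar; y runs along the bar. The bail is a square U of 5 mm steel wire: two legs 105 mm long from the hinges, and a bar 104 mm long parallel to the hinge axis, with the grip in its middle. The point moves with the bail.
- bail (a joint): Angle of the bail (rad): 0 = folded right down (legs 0.30 rad below level, towards the pail's -x), 0.30 = legs level, 1.87 = upright, 2.3 = stop beyond. From the hinge axis the grip lies 105 mm away, at -cos(angle - 0.30) along the pail's x and sin(angle - 0.30) along its z. Slight hinge friction holds it where left; a hand off the arc drags or tips it.
- fork_seat (a point): Where the middle of the bail's bar lies when hung, the bar along this point's y. Two prongs, 8 mm rods at y = +-34 mm (wooden grip between them, bare wire on them), come forward from a red cross-piece 85 mm behind (+x), dip here and turn up 23 mm in front (-x), tips 14 mm above this point. Unloaded it is 290 mm above the bench; it sinks with the fork.
- scale_fork (a joint): How far the fork has sunk (m): 0 unloaded, stop at 0.085. The fork stands on a white plunger that sinks into the column on a spring of about 120 N/m, giving from 0.3 N; the hung pail sinks it 20 to 76 mm according to its unknown mass, and it bounces if let go suddenly. Its movement is delicate: it should always move slower than 70 mm/s.
- scale_stand: The scale's fixed stand (grey foot, aluminium column, fixed to the bench). Origin on the bench straight below the fork's seat, x towards its column. Column front 95 mm behind the seat, 187 mm high; nothing of the scale stands above the prong tips; foot 200 x 120 x 15 mm, from 48 mm in front to 152 mm behind the seat.
- breaker: Loose white circuit breaker, 76 x 85 x 18 mm, a bystander. Origin at the centre of its underside.
- heat_sink: Loose black heat sink, 42 x 50 x 26 mm, a bystander. Origin at its underside.
- side_cutters: Loose side cutters with blue handles, 57 x 136 x 12 mm, a bystander. Origin at its underside.
- screw_tray: Loose round metal tray of screws, 102 mm across, 23 mm high, a bystander. Origin at the centre of its underside.

How it is judged:
On the way, in this order (a step that is already met when the one before it is completed fails the run):
1. the bail has been raised upright while the pail stands on the bench (value of joint bail above 1.62 rad and height (world z) of pail below 0.006 m and angle between pail's own z axis and vertical below 0.1 rad), for 0.1 s.
2. the pail has been lifted clear of the bench by its bail (height (world z) of pail above 0.03 m and contact force between the fingers and pail above 1 N and value of joint bail above 1.4 rad), for 0.2 s.
At the end, for the whole second after the job is handed in: The pail hangs free of the bench, level within 0.25 rad, its bail in the dips of both prongs (grip within 18 mm of the seat, bar within 0.2 rad of the seat's y axis), the fork sunk more than 15 mm under it; pail slower than 0.05 m/s, fork slower than 0.03 m/s (distance between bail_grip and fork_seat below 0.018 m and angle between the y axis of bail_grip and the y axis of fork_seat, either way round below 0.2 rad and value of joint scale_fork above 0.015 m and contact force between pail and scale_fork above 2 N and height (world z) of pail above 0.02 m and angle between pail's own z axis and vertical below 0.25 rad and linear speed of pail below 0.05 m/s and velocity of joint scale_fork between -0.03 and 0.03 m/s); the robot touches nothing.
It fails at once if the pail tips more than 0.25 rad (angle between pail's own z axis and vertical above 0.25 rad).
It fails at once if the fork is jolted (sinks or springs back faster than 0.07 m/s) (velocity of joint scale_fork above 0.07 m/s or velocity of joint scale_fork below -0.07 m/s).
It fails at once if the pail is pressed on the fork with more than 11 N (contact force between pail and scale_fork above 11 N).
It fails at once if the robot pushes the scale with more than 15 N (contact force between the arm and scale_stand above 15 N).
It fails at once if a bystander is moved more than 30 mm (distance of any of breaker, heat_sink, side_cutters, screw_tray from where it was at the start of the episode above 0.03 m).
It also fails if it takes over 72 s, if anything falls off the work surface, if the arm or the gripper's body presses on something with over 40 N, if the wrist force passes 120 N, or if a joint passes its speed limit or range.

## Robot

A 6-joint arm with a two-finger parallel gripper is mounted at the origin on a cart in front of the work surface, level with it; the furniture and walls round the work are solid. World frame = base frame: x ahead of the robot, y to its left, z up, the work surface at z = 0. Lengths are in m, angles in rad, forces in N, time in s.
With the tool pointing down it reaches from about 0.25 to 0.775 m from the base axis. Payload 4 kg.
Tool frame: the origin (TCP) lies at the very end of the fingers, on their centre line; the grasp point (between the pads) lies 19 mm behind it; z points along the fingers, y is the line along which they close (so a half turn about z gives the same grasp; the last joint's range is limited). The gripper opens to 94 mm and grips with 3 to 60 N. Pads are 16 mm wide; open, the fingers measure 119 mm over their backs; the gripper's body (75 mm by 177 mm) begins 78 mm behind the grasp point.
Start: joints at [-1.278, 0.087, 1.371, -0, 1.684, -0.103], TCP at [0.212, -0.507, 0.206] pointing down, gripper open.
Joint ranges: [-3.1, 3.1], [-0.76, 2.03], [0.27, 2.55], [-1.08, 4.22], [0.17, 2.65], [-2.57, 2.57]. Speed limits (rad/s): [2.79, 2.79, 3.14, 3.14, 3.14, 3.14].

## Interface

Orientations are given as [roll, pitch, yaw] about the fixed x, y, z axes, in that order (R = Rz(yaw) Ry(pitch) Rx(roll)).
In Python, from bench import robot gives the robot as it stands. The module is installed in compiled form; this text tells all that it offers.
- The arm moves only by the tool move_arm, never from a script. Its argument "deltas" is one flat list of numbers, 7 for each row, row after row: the turn, a rotation vector about the tool's x, y, z in rad, then the shift along the tool's x, y, z in cm, then the closure, from -1 (fully open) to 1 (shut). A call has 1 to 8 rows; each row is the pose to reach, as a shift and turn from the pose commanded when the call began, along the tool's axes at that moment; what a row does not reach only later rows make up. A row lasts 1/10 s, in which the tool goes at most 50 mm and 8.59 degrees, less where a joint would pass 70% of its speed; a pose out of reach is approached as far as the arm can. A call with a gripper value outside its range is refused whole. The fingers move at their own pace and stop on an object; the grip force is fixed at half the most. Time passes only in rows, so rows that repeat a pose let the fingers close. It gives the time, the measured TCP pose, the force, the opening and the grip force at its end, in the units of the state.
- robot.get_obs(): the state, without advancing time (a new reading comes with each control period).
- robot.snapshot(name): name is "scene" or "side" or "wrist"; returns a dict with "image" (480x640x3 uint8, red, green, blue), "depth" (480x640 float32, m along the optical axis (not along the pixel's ray), 0 where there is no reading), "fov_y" (degrees; the focal length in pixels is half the picture's height over the tangent of half this angle, whatever the lens; pixels are square), "cx", "cy" (the principal point, pixels), "origin" and "orientation" of the camera in the world; the wrist camera has in their place "T_tool_cam" (4x4, takes a point from camera to tool coordinates, whose origin is the TCP and whose axes are the flange's). Camera axes: x right, y up, looking along -z (the intrinsics and any distortion apply to the point x, -y, -z); pixel columns grow to the right and rows downward; lengths in m; the calibration is good to about 2 mm. A picture is of the moment at which its call begins: read the wrist's pose just before it.
- robot.close_job(): hands the job in; it is judged then, once.
The state is a dict: "time": time; "joint_positions": joint angles; "qvel": joint speeds; "joint_torque": joint torques, N m; "tool_pos": TCP position; "ee_rot": TCP orientation; "wrist_force": force on the tool from outside, world axes, zero at the start; "wrist_torque": the same for the moment, N m; "width": finger opening in m; "finger_force": force on a finger pad.
Only numpy, scipy, OpenCV 4.12 (cv2) and the standard library are available. Lean on these libraries where they do the work, as an engineer would, in place of code of your own. Each camera call takes 0.05 s, during which the arm holds its last target. There are 200 camera calls.

## Working session

There is one attempt and no reset: what is moved stays moved. The work goes in short steps, Python scripts to look and compute and a tool call to move; the robot and the scene stay as the last step left them, time stands still between calls to the robot, and variables do not carry over. Pictures are saved under pics/ and viewed, at most 10 in all, crops included, and the job is handed in when it is done.

Besides the shell and the picture viewer there is one more tool, called after "Call:" as name(argument=value, ...) on one line, values as JSON. move_arm: Moves the arm, as the interface text tells. Its arguments: {"type":"object","properties":{"deltas":{"type":"array","items":{"type":"number"}}},"required":["deltas"]}

```bash
mkdir -p pics
cat > h.py <<'E'
import numpy as np,cv2
from scipy.spatial.transform import Rotation as R
from bench import robot
def snap(n):
    o=robot.get_obs(); s=robot.snapshot(n)
    if 'T_tool_cam' in s:
        T=np.eye(4);T[:3,:3]=rot(o['ee_rot']);T[:3,3]=o['tool_pos'];T=T@np.array(s['T_tool_cam'])
    else:
        T=np.eye(4);T[:3,:3]=rot(s['orientation']);T[:3,3]=s['origin']
    s['T']=T;s['f']=240/np.tan(np.radians(s['fov_y'])/2);return s
def rot(e):
    e=np.array(e,float)
    if e.shape==(3,3):return e
    return R.from_quat(e).as_matrix() if e.size==4 else R.from_euler('xyz',e).as_matrix()
def cloud(s):
    v,u=np.mgrid[:480,:640];d=s['depth']
    P=np.stack([(u-s['cx'])/s['f']*d,-(v-s['cy'])/s['f']*d,-d],-1)
    return P@s['T'][:3,:3].T+s['T'][:3,3]
def save(s,n):cv2.imwrite(f'pics/{n}.png',s['image'][...,::-1])
E
python3 - <<'E'
from h import *
o=robot.get_obs();print(o)
for n in('scene','side'):
    s=snap(n);save(s,n);print(n,{k:v for k,v in s.items() if k not in('image','depth')})
    print((s['depth']>0).mean())
    np.save(n+'_c.npy',cloud(s))
E
```

```text
{'time': 0.0, 'joint_positions': array([-1.27809151e+00,  8.79217023e-02,  1.37221492e+00, -6.02605137e-05,
        1.68358215e+00, -1.03065760e-01]), 'qvel': array([-0.00231457, -0.00137892, -0.00049292,  0.00053589,  0.00161935,
        0.00128361]), 'joint_torque': array([ 4.89009781e-04, -3.40182924e+01, -3.02428436e+01,  7.18543259e-02,
        3.29327141e-02, -1.52680159e-04]), 'tool_pos': array([ 0.21187405, -0.50697248,  0.20434232]), 'ee_rot': array([-3.13947165e+00, -1.59168083e-04,  3.95763691e-01]), 'wrist_force': array([-0.67694794, -0.28932554,  0.2633109 ]), 'wrist_torque': array([-0.04741629, -0.00064683,  0.01982005]), 'finger_force': 0.0, 'width': 0.09418685847417367}
scene {'fov_y': 49.40510872059224, 'cx': 312.02809753995206, 'cy': 239.73019632931792, 'origin': array([-0.05343888,  0.56404085,  1.14934049]), 'orientation': array([ 7.51991733e-01, -1.90492378e-04, -2.50420367e+00]), 'T': array([[-8.03652296e-01,  4.34723183e-01, -4.06397271e-01,
        -5.34388792e-02],
       [-5.95099111e-01, -5.86853775e-01,  5.49053454e-01,
         5.64040848e-01],
       [ 1.90492377e-04,  6.83094723e-01,  7.30329763e-01,
         1.14934049e+00],
       [ 0.00000000e+00,  0.00000000e+00,  0.00000000e+00,
         1.00000000e+00]]), 'f': np.float64(521.7361531816971)}
0.9962662760416666
side {'fov_y': 50.41451985595698, 'cx': 310.165029322497, 'cy': 238.6718353489331, 'origin': array([0.20153892, 0.61458321, 0.96833388]), 'orientation': array([ 0.82011423, -0.00612121, -2.79667108]), 'T': array([[-0.94108434,  0.23485868, -0.24331392,  0.20153892],
       [-0.33811654, -0.6404477 ,  0.68956795,  0.61458321],
       [ 0.00612118,  0.73121006,  0.6821249 ,  0.96833388],
       [ 0.        ,  0.        ,  0.        ,  1.        ]]), 'f': np.float64(509.8582608380243)}
0.9962760416666666
```

View pics/scene.png

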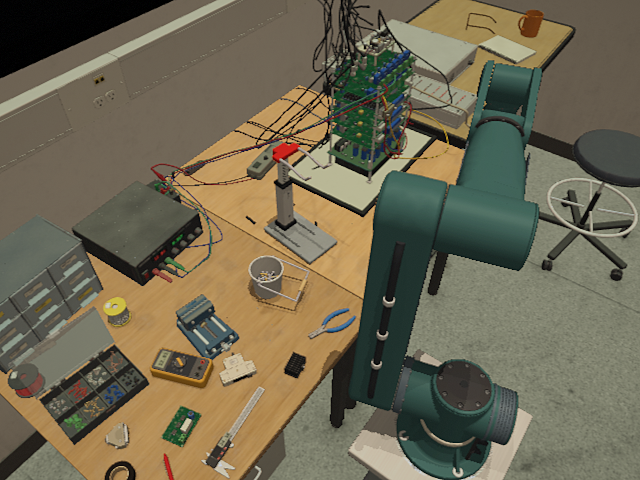

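View pics/side.png

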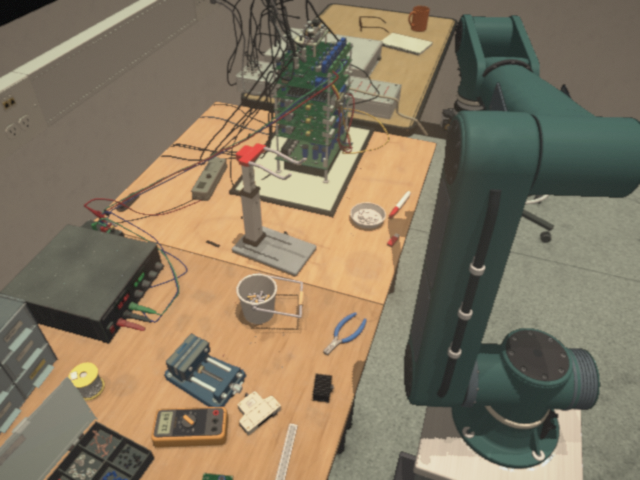

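The scene picture shows the pail at about (266,278) with its bail folded to the right (grip ~(300,288)). The scale has its red cross-piece at (287,150), prongs running right to ~(320,163), and foot at (300,240). The side picture agrees: pail (256,298), bail bar (300,300), fork (250,152).

```bash
cat > m.py <<'E'
from h import *
import sys
def circ(p):
    A=np.c_[2*p,np.ones(len(p))];c=np.linalg.lstsq(A,(p**2).sum(1),rcond=None)[0];return c[:2],np.sqrt(c[2]+c[:2]@c[:2])
for n,(pu,pv),(u0,u1,v0,v1) in(('scene',(266,278),(262,350,135,265)),('side',(256,298),(225,330,135,275))):
    C=np.load(n+'_c.npy');im=cv2.imread(f'pics/{n}.png')
    B=C[pv-45:pv+45,pu-45:pu+65].reshape(-1,3);ib=im[pv-45:pv+45,pu-45:pu+65].reshape(-1,3).astype(int)
    r=B[(B[:,2]>.079)&(B[:,2]<.09)]
    c=np.median(r,0)[:2]
    for k in range(6):
        q=r[np.abs(np.hypot(*(r[:,:2]-c).T)-.045)<(.02 if k<2 else .006)];c,rad=circ(q[:,:2])
    print(n,'rim',c,rad,len(q),q[:,2].max())
    d=np.hypot(*(B[:,:2]-c).T)
    m=(d>.06)&(d<.16)&(B[:,2]>.02)&(B[:,2]<.07);g=B[m];print('bail pts',m.sum(),g.mean(0))
    L=g[d[m]>.095];u=L[:,:2].mean(0)-c;print('bar',L.mean(0),len(L),'dir',np.degrees(np.arctan2(u[1],u[0])))
    w=np.linalg.svd(L[:,:2]-L[:,:2].mean(0),full_matrices=False)[2][0];print(' bar line',w, np.degrees(np.arctan2(w[1],w[0])),np.ptp(L[:,:2]@w))
    S=C[v0:v1,u0:u1].reshape(-1,3);si=im[v0:v1,u0:u1].reshape(-1,3).astype(int)
    red=(si[:,2]>150)&(si[:,1]<70)&(S[:,2]>.2)&(S[:,0]<.9);rr=S[red];print('red',rr.mean(0),rr.min(0),rr.max(0))
    rc=np.median(rr,0)
    pm=(S[:,2]>.27)&(S[:,2]<.33)&(np.hypot(*(S[:,:2]-rc[:2]).T)<.15)&~red
    print('prongs',pm.sum());np.save(n+'_p.npy',S[pm])
    f=S[(S[:,2]>.009)&(S[:,2]<.021)&(np.hypot(*(S[:,:2]-rc[:2]).T)<.25)][:,:2].astype(np.float32)
    x=cv2.minAreaRect(f);print('foot',len(f),x)
    print(np.round(S[pm][np.argsort(np.hypot(*(S[pm][:,:2]-rc[:2]).T))][-14:],4).tolist())
E
python3 m.py
```

```text
scene rim [ 0.57472304 -0.07942611] 0.04429140755635043 215 0.08988198005409442
bail pts 195 [ 0.49568644 -0.10518956  0.05695855]
bar [ 0.4806798  -0.11004819  0.05366384] 125 dir -161.9638684352619
 bar line [ 0.32739168 -0.94488872] -70.88946270664593 0.1145060892865237
red [ 0.6705873  -0.28894725  0.30396307] [-0.05343888 -0.33654877  0.2914889 ] [0.7005938  0.56404085 1.14934049]
prongs 339
foot 2266 ((0.6529794931411743, -0.3718360960483551), (0.280841588973999, 0.39320361614227295), 41.75194549560547)
[[0.5432, -0.3112, 0.2962], [0.543, -0.3107, 0.3032], [0.55, -0.2468, 0.2962], [0.5521, -0.2412, 0.299], [0.5518, -0.2409, 0.3025], [0.5517, -0.2406, 0.2963], [0.5504, -0.2432, 0.2984], [0.5412, -0.3081, 0.3024], [0.55, -0.2426, 0.3024], [0.5415, -0.3131, 0.299], [0.5413, -0.313, 0.2959], [0.5497, -0.2422, 0.306], [0.5406, -0.3117, 0.3037], [0.5481, -0.2443, 0.3021]]
side rim [ 0.57506709 -0.07751627] 0.0440093690916352 294 0.08958759290188589
bail pts 243 [ 0.49610153 -0.10366414  0.05736256]
bar [ 0.48156176 -0.10765695  0.05407875] 155 dir -162.13369697544607
 bar line [-0.38550396  0.92270618] 112.67503046334468 0.21560999689832644
red [ 0.67004196 -0.27886799  0.29753318] [ 0.65344991 -0.3121619   0.28870205] [ 0.69833511 -0.25183579  0.30172792]
prongs 736
foot 2659 ((0.6664552688598633, -0.36621639132499695), (0.29325735569000244, 0.3204558491706848), 3.5808939933776855)
[[0.5481, -0.3063, 0.2959], [0.5473, -0.3108, 0.3015], [0.547, -0.3101, 0.2992], [0.5457, -0.3066, 0.2962], [0.5455, -0.306, 0.2995], [0.545, -0.3113, 0.299], [0.5437, -0.308, 0.3041], [0.5435, -0.3073, 0.2963], [0.5435, -0.3073, 0.2991], [0.5427, -0.3117, 0.302], [0.542, -0.3098, 0.2979], [0.541, -0.3072, 0.3025], [0.5406, -0.3128, 0.3018], [0.5394, -0.3095, 0.3014]]
```

Run:
```python
from h import *
from scipy.optimize import least_squares
P=np.r_[np.load('scene_p.npy'),np.load('side_p.npy')];P=P[(P[:,0]<.655)&(P[:,0]>.53)]
# two parallel lines +-34mm
def f(p):
    a,c=p;s=-P[:,0]*np.sin(a)+P[:,1]*np.cos(a)-c
    return np.minimum(abs(s-.034),abs(s+.034))
r=least_squares(f,[-.11,-.21],loss='soft_l1',f_scale=.003);a,c=r.x
print(np.degrees(a),c,np.median(r.fun))
x=P[:,0]*np.cos(a)+P[:,1]*np.sin(a);s=-P[:,0]*np.sin(a)+P[:,1]*np.cos(a)-c
for g in(1,-1):
    m=abs(s-g*.034)<.008;print(m.sum(),np.percentile(x[m],[0,1,3,10,50,100]))
    for b in np.arange(x.min(),x.max(),.01):
        k=m&(x>=b)&(x<b+.01)
        if k.sum():print(round(b,3),k.sum(),np.round(np.percentile(P[k,2],[5,50,95]),4),round(np.median(s[k]),4))
print('red')
for n in('scene','side'):
    C=np.load(n+'_c.npy')
    im=cv2.imread(f'pics/{n}.png').astype(int);m=(im[...,2]>140)&(im[...,1]<70)&(C[...,2]>.28)&(C[...,2]<.32)&(C[...,0]>.6)&(C[...,0]<.75)&(abs(C[...,1]+.28)<.06)
    q=C[m];xx=q[:,0]*np.cos(a)+q[:,1]*np.sin(a);ss=-q[:,0]*np.sin(a)+q[:,1]*np.cos(a)-c;print(np.percentile(xx,[1,50,99]),np.percentile(ss,[1,50,99]))
e=np.array([np.cos(a),np.sin(a)]);nn=np.array([-e[1],e[0]])
for xs in (x.min()+.026,):print('seat',e*xs+nn*c)
```

```text
-6.784937345186158 -0.20977372102978392 0.0019032379245507713
276 [0.57315227 0.57503009 0.57625311 0.58253782 0.62686818 0.68059021]
0.572 26 [0.2946 0.3002 0.3033] 0.0351
0.582 24 [0.2842 0.2909 0.2963] 0.0346
0.592 21 [0.2821 0.2854 0.2886] 0.0347
0.602 27 [0.2814 0.2866 0.2884] 0.0339
0.612 30 [0.2842 0.2876 0.292 ] 0.0335
0.622 25 [0.2861 0.2903 0.2952] 0.0331
0.632 26 [0.2889 0.2936 0.2972] 0.0339
0.642 31 [0.2921 0.2964 0.2993] 0.0335
0.652 24 [0.2935 0.2984 0.3008] 0.0333
0.662 21 [0.2935 0.2985 0.3009] 0.0324
0.672 21 [0.2946 0.2983 0.301 ] 0.0332
306 [0.57218728 0.57376988 0.57592141 0.58337896 0.63264378 0.68805023]
0.572 28 [0.2925 0.2993 0.3035] -0.0332
0.582 24 [0.2817 0.2893 0.2954] -0.0335
0.592 22 [0.2794 0.2859 0.2897] -0.0331
0.602 23 [0.2814 0.2862 0.2893] -0.0333
0.612 30 [0.284  0.288  0.2908] -0.0343
0.622 24 [0.2873 0.2907 0.2941] -0.0338
0.632 27 [0.2902 0.2944 0.2974] -0.0343
0.642 25 [0.2926 0.2964 0.3   ] -0.0345
0.652 23 [0.2943 0.2984 0.3029] -0.0347
0.662 22 [0.294  0.2987 0.3011] -0.0348
0.672 23 [0.2946 0.2992 0.3018] -0.0343
0.682 35 [0.2888 0.2967 0.3022] -0.0332
red
[0.68354297 0.70184827 0.72856313] [-0.04104575 -0.00108056  0.0381886 ]
[0.68299114 0.69129933 0.72607679] [-0.02208454  0.01739769  0.04120294]
seat [ 0.56921466 -0.27897618]
```

```bash
cat > d.py <<'E'
import numpy as np,sys
# d.py x y z yaw  X Y Z YAW : tool-axis delta (turn z, cm) from commanded pose to goal (tool down)
def d(a,b):
    a=np.array(a,float);b=np.array(b,float);s=b-a;c,n=np.cos(a[3]),np.sin(a[3])
    return np.round([-s[3],100*(s[0]*c+s[1]*n),100*(s[0]*n-s[1]*c),-100*s[2]],3)
v=list(map(float,sys.argv[1:]))
for i in range(0,len(v)-4,4):print(d(v[i:i+4],v[i+4:i+8]))
E
python3 d.py .212 -.507 .206 .396  .33 -.3 .2 1.146  .481 -.109 .16 1.885
python3 - <<'E'
from h import *
s=np.load('side_c.npy')
for n in('scene','side'):
    C=np.load(n+'_c.npy');c=np.array([.575,-.0785]);u=np.array([-np.cos(.314),-np.sin(.314)]);d=C[...,:2]-c
    a=d@u;b=d@np.array([-u[1],u[0]]);m=(a>.092)&(a<.112)&(abs(b)<.06)&(C[...,2]>.03)&(C[...,2]<.075)
    im=cv2.imread(f'pics/{n}.png')
    for lo in np.arange(-.06,.06,.012):
        k=m&(b>=lo)&(b<lo+.012)
        if k.sum():print(n,round(lo,3),k.sum(),np.median(a[k]).round(4),np.median(C[k][:,2]).round(4),np.median(im[k],0))
E
```

```text
[ -0.75   18.871 -14.546   0.6  ]
[-0.739 23.626  5.886  4.   ]
scene -0.06 5 0.0966 0.0517 [145. 148. 155.]
scene -0.048 11 0.1018 0.0514 [143. 156. 164.]
scene -0.036 7 0.1023 0.0526 [141. 153. 168.]
scene -0.024 15 0.1032 0.0533 [ 84. 133. 155.]
scene -0.012 16 0.1022 0.0557 [104. 164. 200.]
scene -0.0 15 0.1042 0.0544 [103. 165. 203.]
scene 0.012 14 0.1022 0.0546 [104.5 167.5 202. ]
scene 0.024 9 0.102 0.053 [139. 151. 162.]
scene 0.036 5 0.1021 0.0513 [138. 150. 168.]
scene 0.048 8 0.0988 0.0534 [140.5 154.5 165. ]
side -0.06 12 0.0979 0.0525 [139.5 153.  173.5]
side -0.048 9 0.1011 0.052 [152. 168. 189.]
side -0.036 9 0.1025 0.0519 [147. 167. 190.]
side -0.024 23 0.1021 0.0536 [117. 152. 184.]
side -0.012 18 0.1015 0.0552 [122.5 175.5 219.5]
side -0.0 19 0.1011 0.0549 [130. 187. 227.]
side 0.012 17 0.1007 0.0551 [132. 178. 217.]
side 0.024 7 0.1022 0.0531 [149. 173. 199.]
side 0.036 8 0.0997 0.0526 [158.5 177.  201.5]
side 0.048 8 0.0978 0.0538 [144.  169.5 197. ]
```

Call:
move_arm(deltas=[0, 0, -0.08, 1.5, -1.2, 0, -1, 0, 0, -0.2, 4.7, -3.6, 0.2, -1, 0, 0, -0.33, 8.2, -6.3, 0.3, -1, 0, 0, -0.46, 11.7, -9, 0.4, -1, 0, 0, -0.58, 14.8, -11.4, 0.5, -1, 0, 0, -0.68, 17.2, -13.3, 0.6, -1, 0, 0, -0.75, 18.87, -14.55, 0.6, -1, 0, 0, -0.75, 18.87, -14.55, 0.6, -1])

```text
time: 0.9
tool_pos: [0.3309, -0.2984, 0.1992]
ee_rot: [-3.141, -0.001, 1.15]
wrist_force: [-0.3, 0.6, -0.4]
width: 0.0941
finger_force: 0.0
```

Call:
move_arm(deltas=[0, 0, -0.08, 2, 0.5, 0.4, 0, 0, 0, -0.2, 6, 1.5, 1, 0, 0, 0, -0.33, 10.3, 2.6, 1.7, 0, 0, 0, -0.46, 14.7, 3.7, 2.5, 0, 0, 0, -0.58, 18.6, 4.6, 3.2, 0, 0, 0, -0.68, 21.6, 5.4, 3.7, 0, 0, 0, -0.739, 23.63, 5.89, 4, 0, 0, 0, -0.739, 23.63, 5.89, 4, 0])

```text
time: 1.7
tool_pos: [0.4817, -0.1085, 0.1582]
ee_rot: [-3.14, -0.001, 1.887]
wrist_force: [-0.1, -1.1, -0.4]
width: 0.0468
finger_force: 0.0
```

Run:
```python
from h import *
o=robot.get_obs();print(o['time'],o['tool_pos'],o['ee_rot'],o['width'],o['wrist_force'])
s=snap('wrist');save(s,'w1');C=cloud(s);np.save('w1_c.npy',C)
c=np.array([.575,-.0785]);u=np.array([-np.cos(.314),-np.sin(.314)]);d=C[...,:2]-c
a=d@u;b=d@np.array([-u[1],u[0]]);m=(a>.085)&(a<.115)&(abs(b)<.06)&(C[...,2]>.03)&(C[...,2]<.075)
im=s['image']
for lo in np.arange(-.06,.06,.012):
    k=m&(b>=lo)&(b<lo+.012)
    if k.sum():print(round(lo,3),k.sum(),np.median(a[k]).round(4),np.percentile(C[k][:,2],[50,95]).round(4),np.median(im[k],0))
```

```text
1.7 [ 0.48166976 -0.10845661  0.15815228] [-3.13990522e+00 -1.37562141e-03  1.88671078e+00] 0.04681278363755667 [-0.07758721 -1.09855545 -0.39692376]
-0.06 127 0.0931 [0.0552 0.0574] [206. 187. 166.]
-0.048 94 0.1004 [0.0531 0.0544] [210. 189. 168.]
-0.036 86 0.1008 [0.0531 0.0543] [209.  187.5 163.5]
-0.024 157 0.1004 [0.0543 0.0575] [127. 102.  68.]
-0.012 192 0.1003 [0.056  0.0573] [137. 106.  66.]
-0.0 188 0.1003 [0.056  0.0573] [140. 108.  68.]
0.012 156 0.0999 [0.0559 0.0574] [168.  129.5  80.5]
0.024 76 0.0999 [0.053  0.0545] [145. 131. 113.]
0.036 76 0.1004 [0.0528 0.0543] [180.5 150.5 120. ]
0.048 128 0.095 [0.0539 0.0567] [217.  181.  153.5]
```

View pics/w1.png

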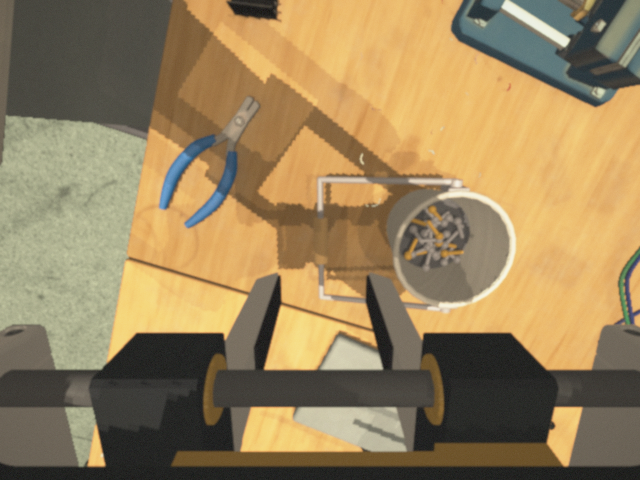

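The wrist view shows the bail bar (column 321, rows 178–298) square to the fingers, with the pail mouth at about (455,248). The grip matches the arc (top z 0.057). Descending around it.

```bash
python3 d.py .481 -.109 .160 1.885 .479 -.1082 .034 1.885
```

```text
[-0.     0.138 -0.165 12.6  ]
```

Call:
move_arm(deltas=[0, 0, 0, 0.1, -0.1, 1.2, 0, 0, 0, 0, 0.14, -0.17, 3.6, 0, 0, 0, 0, 0.14, -0.17, 6.3, 0, 0, 0, 0, 0.14, -0.17, 9, 0, 0, 0, 0, 0.14, -0.17, 11.2, 0, 0, 0, 0, 0.14, -0.17, 12.4, 0, 0, 0, 0, 0.14, -0.17, 12.6, 0, 0, 0, 0, 0.14, -0.17, 12.6, 0])

```text
time: 2.55
tool_pos: [0.4791, -0.1094, 0.0337]
ee_rot: [3.141, 0.0, 1.883]
wrist_force: [-0.4, 0.3, 0.6]
width: 0.047
finger_force: 0.0
```

Call:
move_arm(deltas=[0, 0, 0, 0, 0, 0, 0.3, 0, 0, 0, 0, 0, 0, 0.6, 0, 0, 0, 0, 0, 0, 0.8, 0, 0, 0, 0, 0, 0, 1, 0, 0, 0, 0, 0, 0, 1, 0, 0, 0, 0, 0, 0, 1])

```text
time: 3.15
tool_pos: [0.4794, -0.1087, 0.0337]
ee_rot: [3.141, 0.0, 1.885]
wrist_force: [1.3, 0.3, 0.4]
width: 0.0113
finger_force: 30.0
```

Run:
```python
import numpy as np
t0=-.2375
for a,b in((t0,.5),(.5,1.15),(1.15,1.5708)):
    print()
    for k in range(1,9):
        t=a+(b-a)*(1-np.cos(np.pi*k/8))/2 if 0 else a+(b-a)*k/8
        print(round(t,3),round(10.5*(np.cos(a)-np.cos(t)),2),round(-10.5*(np.sin(t)-np.sin(a)),2))
```

```text
-0.145 -0.18 -0.95
-0.053 -0.28 -1.91
0.039 -0.29 -2.88
0.131 -0.2 -3.84
0.223 -0.03 -4.8
0.316 0.22 -5.73
0.408 0.57 -6.63
0.5 0.99 -7.5

0.581 0.44 -0.73
0.662 0.94 -1.42
0.744 1.49 -2.08
0.825 2.09 -2.68
0.906 2.74 -3.23
0.987 3.43 -3.73
1.069 4.16 -4.17
1.15 4.93 -4.55

1.203 0.51 -0.21
1.255 1.03 -0.4
1.308 1.56 -0.55
1.36 2.1 -0.68
1.413 2.64 -0.79
1.466 3.19 -0.86
1.518 3.74 -0.9
1.571 4.29 -0.92
```

Call:
move_arm(deltas=[0, 0, 0, 0, -0.18, -0.95, 1, 0, 0, 0, 0, -0.28, -1.91, 1, 0, 0, 0, 0, -0.29, -2.88, 1, 0, 0, 0, 0, -0.2, -3.84, 1, 0, 0, 0, 0, -0.03, -4.8, 1, 0, 0, 0, 0, 0.22, -5.73, 1, 0, 0, 0, 0, 0.57, -6.63, 1, 0, 0, 0, 0, 0.99, -7.5, 1])

```text
time: 3.95
tool_pos: [0.4884, -0.1058, 0.1093]
ee_rot: [-3.14, 0.0, 1.885]
wrist_force: [-3.0, -0.3, 1.0]
width: 0.011
finger_force: 30.0
```

Call:
move_arm(deltas=[0, 0, 0, 0, 0.44, -0.73, 1, 0, 0, 0, 0, 0.94, -1.42, 1, 0, 0, 0, 0, 1.49, -2.08, 1, 0, 0, 0, 0, 2.09, -2.68, 1, 0, 0, 0, 0, 2.74, -3.23, 1, 0, 0, 0, 0, 3.43, -3.73, 1, 0, 0, 0, 0, 4.16, -4.17, 1, 0, 0, 0, 0, 4.93, -4.55, 1])

```text
time: 4.75
tool_pos: [0.5366, -0.09, 0.1561]
ee_rot: [3.139, 0.001, 1.885]
wrist_force: [-4.2, 1.1, 5.7]
width: 0.0111
finger_force: 30.0
```

Run:
```python
from h import *
s=snap('side');save(s,'s2');cv2.imwrite('pics/s2c.png',cv2.resize(s['image'][180:360,180:380,::-1],None,fx=3,fy=3));np.save('s2_c.npy',cloud(s))
C=cloud(s);B=C[253:343,211:321].reshape(-1,3);r=B[(B[:,2]>.079)&(B[:,2]<.09)]
from m import circ
c=np.array([.575,-.0785])
for k in range(6):
    q=r[np.abs(np.hypot(*(r[:,:2]-c).T)-.045)<(.012 if k<2 else .006)];c,rad=circ(q[:,:2])
print(c,rad,len(q),robot.get_obs()['wrist_force'])
```

```text
scene rim [ 0.57472304 -0.07942611] 0.04429140755635043 215 0.08988198005409442
bail pts 195 [ 0.49568644 -0.10518956  0.05695855]
bar [ 0.4806798  -0.11004819  0.05366384] 125 dir -161.9638684352619
 bar line [ 0.32739168 -0.94488872] -70.88946270664593 0.1145060892865237
red [ 0.6705873  -0.28894725  0.30396307] [-0.05343888 -0.33654877  0.2914889 ] [0.7005938  0.56404085 1.14934049]
prongs 339
foot 2266 ((0.6529794931411743, -0.3718360960483551), (0.280841588973999, 0.39320361614227295), 41.75194549560547)
[[0.5432, -0.3112, 0.2962], [0.543, -0.3107, 0.3032], [0.55, -0.2468, 0.2962], [0.5521, -0.2412, 0.299], [0.5518, -0.2409, 0.3025], [0.5517, -0.2406, 0.2963], [0.5504, -0.2432, 0.2984], [0.5412, -0.3081, 0.3024], [0.55, -0.2426, 0.3024], [0.5415, -0.3131, 0.299], [0.5413, -0.313, 0.2959], [0.5497, -0.2422, 0.306], [0.5406, -0.3117, 0.3037], [0.5481, -0.2443, 0.3021]]
side rim [ 0.57506709 -0.07751627] 0.0440093690916352 294 0.08958759290188589
bail pts 243 [ 0.49610153 -0.10366414  0.05736256]
bar [ 0.48156176 -0.10765695  0.05407875] 155 dir -162.13369697544607
 bar line [-0.38550396  0.92270618] 112.67503046334468 0.21560999689832644
red [ 0.67004196 -0.27886799  0.29753318] [ 0.65344991 -0.3121619   0.28870205] [ 0.69833511 -0.25183579  0.30172792]
prongs 736
foot 2659 ((0.6664552688598633, -0.36621639132499695), (0.29325735569000244, 0.3204558491706848), 3.5808939933776855)
[[0.5481, -0.3063, 0.2959], [0.5473, -0.3108, 0.3015], [0.547, -0.3101, 0.2992], [0.5457, -0.3066, 0.2962], [0.5455, -0.306, 0.2995], [0.545, -0.3113, 0.299], [0.5437, -0.308, 0.3041], [0.5435, -0.3073, 0.2963], [0.5435, -0.3073, 0.2991], [0.5427, -0.3117, 0.302], [0.542, -0.3098, 0.2979], [0.541, -0.3072, 0.3025], [0.5406, -0.3128, 0.3018], [0.5394, -0.3095, 0.3014]]
[ 0.57551855 -0.07817575] 0.044031345308421746 283 [-4.11344139  0.25415974  6.77114929]
```

View pics/s2c.png

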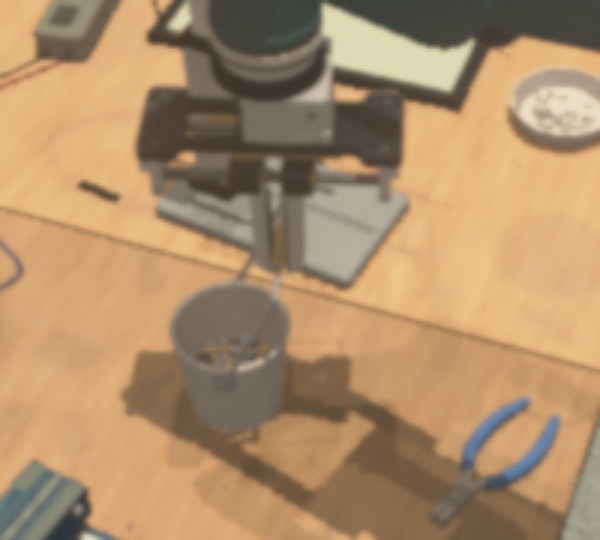

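The pail (rim at ~(232,320) in the crop) stands upright and has not moved. The reading suggests the leg is compressed, so I'll go up 1.5 mm and check the force.

Call:
move_arm(deltas=[0, 0, 0, 0, 0, -0.08, 1, 0, 0, 0, 0, 0, -0.15, 1])

```text
time: 5.0
tool_pos: [0.5368, -0.0896, 0.1563]
ee_rot: [3.139, -0.0, 1.886]
wrist_force: [-1.4, 1.0, 2.6]
width: 0.0113
finger_force: 30.0
```

Call:
move_arm(deltas=[0, 0, 0, 0, 0.51, -0.27, 1, 0, 0, 0, 0, 1.03, -0.46, 1, 0, 0, 0, 0, 1.56, -0.61, 1, 0, 0, 0, 0, 2.1, -0.74, 1, 0, 0, 0, 0, 2.64, -0.84, 1, 0, 0, 0, 0, 3.15, -0.91, 1])

```text
time: 5.6
tool_pos: [0.5659, -0.0804, 0.1643]
ee_rot: [-3.141, -0.0, 1.885]
wrist_force: [-0.8, 1.2, -0.0]
width: 0.0113
finger_force: 30.0
```

Nearly unloaded, bail at about 1.77 rad. Finishing upright and starting a gentle lift.

Call:
move_arm(deltas=[0, 0, 0, 0, 0.5, -0.03, 1, 0, 0, 0, 0, 1, -0.05, 1, 0, 0, 0, 0, 1, -0.05, 1, 0, 0, 0, 0, 1, -0.15, 1, 0, 0, 0, 0, 1, -0.3, 1, 0, 0, 0, 0, 1, -0.55, 1, 0, 0, 0, 0, 1, -0.9, 1, 0, 0, 0, 0, 1, -1.3, 1])

```text
time: 6.4
tool_pos: [0.5744, -0.0777, 0.1771]
ee_rot: [-3.14, -0.001, 1.885]
wrist_force: [0.3, -0.7, -7.3]
width: 0.0111
finger_force: 30.0
```

Call:
move_arm(deltas=[0, 0, 0, 0, 0, -0.5, 1, 0, 0, 0, 0, 0, -1.1, 1, 0, 0, 0, 0, 0, -1.8, 1, 0, 0, 0, 0, 0, -2.5, 1, 0, 0, 0, 0, 0, -3.2, 1, 0, 0, 0, 0, 0, -3.7, 1, 0, 0, 0, 0, 0, -4, 1, 0, 0, 0, 0, 0, -4, 1])

```text
time: 7.2
tool_pos: [0.5751, -0.0776, 0.2182]
ee_rot: [3.141, 0.001, 1.885]
wrist_force: [0.8, 0.4, -6.7]
width: 0.0108
finger_force: 30.0
```

```bash
sed -i '/^for n,/,$d' m.py
python3 - <<'E'
from h import *
o=robot.get_obs();print(o['time'],o['tool_pos'],o['wrist_force'],o['width'])
s=snap('side');cv2.imwrite('pics/s3.png',cv2.resize(s['image'][150:350,180:380,::-1],None,fx=2.5,fy=2.5))
E
```

```text
7.2 [ 0.57509011 -0.07764233  0.21823178] [ 0.8436699   0.39335661 -6.7106555 ] 0.010828585573829623
```

View pics/s3.png

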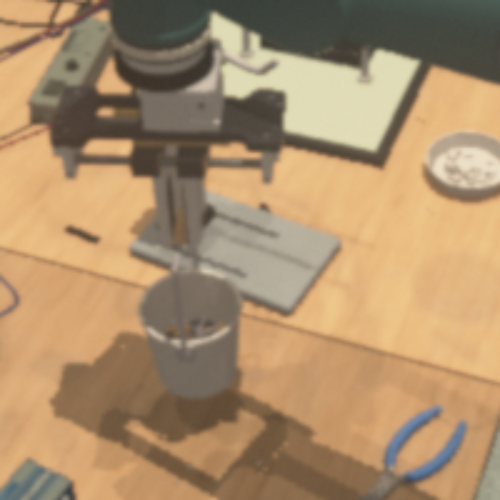

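Pail is clear of the bench and level, at about 6.9 N, so I expect a sink of about 55 mm. Planning the carry to a point in front of the fork.

```bash
cat > path.py <<'E'
import numpy as np
from d import d
E
sed -i 's/^v=list/if __name__=="__main__":\n  v=list/; s/^for i in/  for i in/' d.py
python3 - <<'E'
import numpy as np
from d import d
P0,Pc,P2=map(np.array,([.5748,-.0771],[.46,-.12],[.471,-.267]))
s=lambda t:t*t*t*(10-15*t+6*t*t)
N=32;base=np.array([.5748,-.0771,.2181,1.885])
for k in range(1,N+1):
    t=s(k/N);z=s(min(1,k/22));p=(1-t)**2*P0+2*t*(1-t)*Pc+t*t*P2
    g=np.r_[p,.2181+.0859*z,1.885-.433*t];r=d(base,g).round(2)
    print(f'0, 0, {r[0]}, {r[1]}, {r[2]}, {r[3]}, 1,',end=' ')
    if k%8==0:
        c,n=np.cos(base[3]),np.sin(base[3]);base=base+np.array([(r[1]*c+r[2]*n)/100,(r[1]*n-r[2]*c)/100,-r[3]/100,-r[0]]);print('\n',base)
E
```

```text
0, 0, 0.0, -0.0, -0.01, -0.01, 1, 0, 0, 0.0, -0.0, -0.05, -0.06, 1, 0, 0, 0.0, -0.01, -0.17, -0.18, 1, 0, 0, 0.01, -0.02, -0.39, -0.39, 1, 0, 0, 0.01, -0.04, -0.72, -0.7, 1, 0, 0, 0.02, -0.08, -1.17, -1.11, 1, 0, 0, 0.03, -0.15, -1.75, -1.62, 1, 0, 0, 0.04, -0.26, -2.44, -2.2, 1, 
 [ 0.55239811 -0.08711376  0.2401      1.845     ]
0, 0, 0.02, -0.19, -0.79, -0.66, 1, 0, 0, 0.04, -0.44, -1.67, -1.37, 1, 0, 0, 0.06, -0.79, -2.61, -2.1, 1, 0, 0, 0.08, -1.22, -3.59, -2.82, 1, 0, 0, 0.1, -1.76, -4.59, -3.53, 1, 0, 0, 0.13, -2.41, -5.58, -4.18, 1, 0, 0, 0.15, -3.16, -6.55, -4.78, 1, 0, 0, 0.18, -4.02, -7.46, -5.28, 1, 
 [ 0.49147046 -0.14601215  0.2929      1.665     ]
0, 0, 0.02, -1.09, -0.67, -0.41, 1, 0, 0, 0.05, -2.24, -1.25, -0.72, 1, 0, 0, 0.07, -3.42, -1.74, -0.93, 1, 0, 0, 0.09, -4.62, -2.14, -1.05, 1, 0, 0, 0.12, -5.79, -2.46, -1.1, 1, 0, 0, 0.14, -6.92, -2.7, -1.11, 1, 0, 0, 0.15, -7.97, -2.87, -1.11, 1, 0, 0, 0.17, -8.93, -2.99, -1.11, 1, 
 [ 0.47010298 -0.23772873  0.304       1.495     ]
0, 0, 0.01, -0.82, 0.06, -0.0, 1, 0, 0, 0.02, -1.51, 0.13, -0.0, 1, 0, 0, 0.03, -2.05, 0.19, -0.0, 1, 0, 0, 0.04, -2.45, 0.24, -0.0, 1, 0, 0, 0.04, -2.7, 0.28, -0.0, 1, 0, 0, 0.04, -2.85, 0.3, -0.0, 1, 0, 0, 0.04, -2.9, 0.31, -0.0, 1, 0, 0, 0.04, -2.91, 0.31, -0.0, 1, 
 [ 0.47099052 -0.26697992  0.304       1.455     ]
```

Call:
move_arm(deltas=[0, 0, 0, 0, -0.01, -0.01, 1, 0, 0, 0, 0, -0.05, -0.06, 1, 0, 0, 0, -0.01, -0.17, -0.18, 1, 0, 0, 0.01, -0.02, -0.39, -0.39, 1, 0, 0, 0.01, -0.04, -0.72, -0.7, 1, 0, 0, 0.02, -0.08, -1.17, -1.11, 1, 0, 0, 0.03, -0.15, -1.75, -1.62, 1, 0, 0, 0.04, -0.26, -2.44, -2.2, 1])

```text
time: 8.05
tool_pos: [0.5519, -0.0878, 0.2401]
ee_rot: [3.142, 0.0, 1.844]
wrist_force: [0.4, -0.2, -7.0]
width: 0.0108
finger_force: 30.0
```

Call:
move_arm(deltas=[0, 0, 0.02, -0.19, -0.79, -0.66, 1, 0, 0, 0.04, -0.44, -1.67, -1.37, 1, 0, 0, 0.06, -0.79, -2.61, -2.1, 1, 0, 0, 0.08, -1.22, -3.59, -2.82, 1, 0, 0, 0.1, -1.76, -4.59, -3.53, 1, 0, 0, 0.13, -2.41, -5.58, -4.18, 1, 0, 0, 0.15, -3.16, -6.55, -4.78, 1, 0, 0, 0.18, -4.02, -7.46, -5.28, 1])

```text
time: 8.85
tool_pos: [0.4909, -0.1474, 0.2931]
ee_rot: [3.141, 0.0, 1.662]
wrist_force: [-0.8, -0.0, -6.5]
width: 0.0113
finger_force: 30.0
```

Call:
move_arm(deltas=[0, 0, 0.02, -1.09, -0.67, -0.41, 1, 0, 0, 0.05, -2.24, -1.25, -0.72, 1, 0, 0, 0.07, -3.42, -1.74, -0.93, 1, 0, 0, 0.09, -4.62, -2.14, -1.05, 1, 0, 0, 0.12, -5.79, -2.46, -1.1, 1, 0, 0, 0.14, -6.92, -2.7, -1.11, 1, 0, 0, 0.15, -7.97, -2.87, -1.11, 1, 0, 0, 0.17, -8.93, -2.99, -1.11, 1])

```text
time: 9.65
tool_pos: [0.4701, -0.2392, 0.3032]
ee_rot: [-3.141, -0.0, 1.493]
wrist_force: [-0.6, 0.0, -7.4]
width: 0.0112
finger_force: 30.0
```

Call:
move_arm(deltas=[0, 0, 0.01, -0.82, 0.06, 0, 1, 0, 0, 0.02, -1.51, 0.13, 0, 1, 0, 0, 0.03, -2.05, 0.19, 0, 1, 0, 0, 0.04, -2.45, 0.24, 0, 1, 0, 0, 0.04, -2.7, 0.28, 0, 1, 0, 0, 0.04, -2.85, 0.3, 0, 1, 0, 0, 0.04, -2.9, 0.31, 0, 1, 0, 0, 0.04, -2.91, 0.31, 0, 1])

```text
time: 10.45
tool_pos: [0.4711, -0.2673, 0.3035]
ee_rot: [3.142, -0.0, 1.455]
wrist_force: [0.3, 0.6, -6.0]
width: 0.0113
finger_force: 30.0
```

Run:
```python
from h import *
o=robot.get_obs();print(o['time'],o['tool_pos'],o['ee_rot'],o['wrist_force'],o['width'])
for n in('side','scene'):
    s=snap(n);save(s,n+'4');np.save(n+'4_c.npy',cloud(s))
a=cv2.imread('pics/side4.png')[120:320,150:400];b=cv2.imread('pics/scene4.png')[120:320,200:450]
cv2.imwrite('pics/j4.png',cv2.resize(np.vstack([a,b]),None,fx=1.5,fy=1.5))
```

```text
10.45 [ 0.47105757 -0.2672594   0.30354476] [ 3.14153731e+00 -3.38149862e-05  1.45507764e+00] [ 0.30659259  0.57004161 -6.02004523] 0.011270584233806748
```

View pics/j4.png

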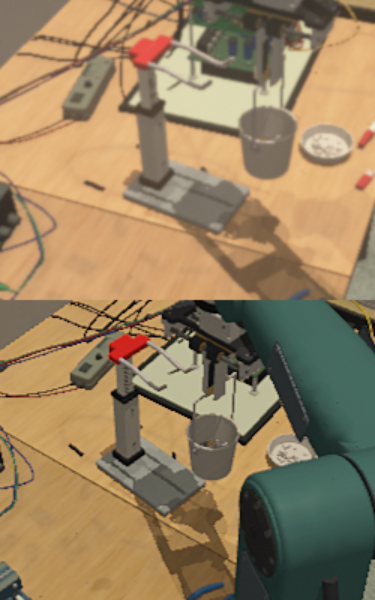

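Both views show the pail hanging level in front of the prongs. I'll measure the bar height and centring, using the same cameras as for the fork.

Run:
```python
from h import *
a=np.radians(-6.785);e=np.array([np.cos(a),np.sin(a)]);n=np.array([-e[1],e[0]]);seat=np.array([.570,-.279])
for k in('side','scene'):
    C=np.load(k+'4_c.npy');x=(C[...,:2]-seat)@e;y=(C[...,:2]-seat)@n;z=C[...,2]
    m=(abs(x+.1)<.025)&(z>.2)&(z<.345)&(abs(y)<.07)&(abs(y)>.022)
    print(k,m.sum())
    for z0 in(.23,.25,.27,.29,.30,.305,.31,.315,.32,.325,.33):
        for g in(1,-1):
            q=m&(z>=z0)&(z<z0+.005)&(y*g>0)
            if q.sum():print(z0,g,q.sum(),'x',x[q].mean().round(4),'y',np.percentile(y[q],[0,50,100]).round(4))
    r=(abs(x+.1)<.06)&(abs(y)<.06)&(z>.1)&(z<.26)
    for q in(z[r].max(),):print('rim top',np.percentile(z[r],[90,99]))
```

```text
side 531
0.23 1 3 x -0.1012 y [0.048  0.0506 0.051 ]
0.23 -1 4 x -0.0999 y [-0.0571 -0.0558 -0.053 ]
0.25 1 6 x -0.1018 y [0.0481 0.0511 0.0522]
0.25 -1 5 x -0.1004 y [-0.0547 -0.053  -0.0503]
0.27 1 5 x -0.1008 y [0.0472 0.0506 0.0523]
0.27 -1 4 x -0.1014 y [-0.0549 -0.0537 -0.0515]
0.29 1 3 x -0.1016 y [0.0472 0.048  0.0499]
0.29 -1 3 x -0.1011 y [-0.0555 -0.0545 -0.0543]
0.3 1 3 x -0.1016 y [0.0498 0.0506 0.0509]
0.3 -1 1 x -0.1012 y [-0.0535 -0.0535 -0.0535]
0.305 1 4 x -0.1008 y [0.0479 0.0491 0.0517]
0.305 -1 3 x -0.1019 y [-0.0531 -0.0514 -0.0495]
0.31 1 2 x -0.1032 y [0.0503 0.0509 0.0515]
0.31 -1 4 x -0.1013 y [-0.0595 -0.0561 -0.0535]
0.315 1 8 x -0.1013 y [0.0225 0.0487 0.0543]
0.315 -1 3 x -0.1008 y [-0.0566 -0.0541 -0.0525]
0.32 1 21 x -0.1016 y [0.0249 0.0408 0.0525]
0.32 -1 2 x -0.101 y [-0.0541 -0.0519 -0.0498]
0.325 1 1 x -0.1015 y [0.0231 0.0231 0.0231]
rim top [0.2243795  0.25273072]
scene 382
0.23 1 3 x -0.1027 y [0.0479 0.048  0.05  ]
0.23 -1 1 x -0.1026 y [-0.0543 -0.0543 -0.0543]
0.25 1 2 x -0.103 y [0.0469 0.0484 0.0499]
0.25 -1 3 x -0.1033 y [-0.0574 -0.0536 -0.0521]
0.27 1 2 x -0.1026 y [0.0447 0.0468 0.0489]
0.27 -1 2 x -0.1008 y [-0.0581 -0.0567 -0.0552]
0.29 1 4 x -0.1034 y [0.0483 0.0483 0.0491]
0.29 -1 4 x -0.101 y [-0.0582 -0.0556 -0.0529]
0.3 1 2 x -0.1033 y [0.0475 0.0487 0.0498]
0.3 -1 3 x -0.1032 y [-0.0567 -0.0539 -0.0536]
0.305 1 5 x -0.1026 y [0.0447 0.0489 0.0512]
0.305 -1 1 x -0.1018 y [-0.0522 -0.0522 -0.0522]
0.31 1 3 x -0.1025 y [0.0483 0.0485 0.0497]
0.31 -1 4 x -0.1018 y [-0.0567 -0.0539 -0.0505]
0.315 1 8 x -0.1013 y [0.0236 0.0356 0.0474]
0.315 -1 9 x -0.1007 y [-0.0551 -0.0492 -0.0356]
0.32 1 13 x -0.1023 y [0.0227 0.0387 0.0516]
0.32 -1 6 x -0.1014 y [-0.0532 -0.0419 -0.0374]
0.325 -1 1 x -0.1043 y [-0.0514 -0.0514 -0.0514]
rim top [0.2233718  0.24984881]
```

Call:
move_arm(deltas=[0, 0, 0, 0, 0.02, 0, 1, 0, 0, 0, 0, 0.16, 0, 1, 0, 0, 0, 0, 0.5, 0, 1, 0, 0, 0, 0.05, 1.05, 0, 1, 0, 0, 0, 0.05, 1.8, 0, 1, 0, 0, 0, 0.1, 2.8, 0, 1, 0, 0, 0, 0.1, 3.9, 0, 1, 0, 0, 0, 0.1, 5.08, 0, 1])

```text
time: 11.35
tool_pos: [0.5228, -0.2724, 0.3033]
ee_rot: [-3.142, -0.0, 1.455]
wrist_force: [0.0, 0.4, -6.5]
width: 0.0107
finger_force: 30.0
```

Call:
move_arm(deltas=[0, 0, 0, 0, 1.17, 0, 1, 0, 0, 0, 0, 2.3, 0, 1, 0, 0, 0, 0.05, 3.27, 0, 1, 0, 0, 0, 0.05, 4.02, 0, 1, 0, 0, 0, 0.1, 4.57, 0, 1, 0, 0, 0, 0.1, 4.91, 0, 1, 0, 0, 0, 0.1, 5.05, 0, 1, 0, 0, 0, 0.1, 5.07, 0, 1])

```text
time: 12.15
tool_pos: [0.572, -0.2772, 0.3036]
ee_rot: [-3.141, 0.0, 1.455]
wrist_force: [-0.1, -0.6, -7.6]
width: 0.0113
finger_force: 30.0
```

Run:
```python
from h import *
o=robot.get_obs();print(o['time'],o['tool_pos'],o['ee_rot'],o['wrist_force'],o['width'])
for n in('side','scene'):
    s=snap(n);save(s,n+'5');np.save(n+'5_c.npy',cloud(s))
a=cv2.imread('pics/side5.png')[110:310,180:380];b=cv2.imread('pics/scene5.png')[110:310,220:420]
cv2.imwrite('pics/j5.png',cv2.resize(np.hstack([a,b]),None,fx=2,fy=2))
a=np.radians(-6.785);e=np.array([np.cos(a),np.sin(a)]);n=np.array([-e[1],e[0]]);seat=np.array([.570,-.279])
for k in('side','scene'):
    C=np.load(k+'5_c.npy');x=(C[...,:2]-seat)@e;y=(C[...,:2]-seat)@n;z=C[...,2]
    for nm,m in(('legs',(abs(x)<.02)&(z>.23)&(z<.312)&(abs(y)<.062)&(abs(y)>.046)),('bar',(abs(x)<.02)&(z>.314)&(z<.33)&(abs(y)<.056)&(abs(y)>.022)),('prong',(abs(x-.01)<.06)&(z>.27)&(z<.312)&(abs(y)<.044)&(abs(y)>.026))):
        for g in(1,-1):
            q=m&(y*g>0)
            if q.sum():print(k,nm,g,q.sum(),np.percentile(x[q],[1,50,99]).round(4),np.median(y[q]).round(4),np.percentile(z[q],[2,50,98]).round(4))
```

```text
12.15 [ 0.57198989 -0.27724507  0.30359594] [-3.14149752e+00  1.64264393e-04  1.45465089e+00] [-0.098396   -0.56216211 -7.56589941] 0.011318987579001528
side legs 1 64 [-0.003  -0.0002  0.0025] 0.0523 [0.2336 0.2731 0.3103]
side legs -1 55 [-0.0021  0.0008  0.0049] -0.0519 [0.2324 0.2663 0.3082]
side bar 1 26 [-0.0023 -0.0003  0.0019] 0.0418 [0.3149 0.322  0.3236]
side bar -1 10 [-0.001   0.0007  0.0022] -0.0483 [0.316  0.3209 0.3225]
side prong 1 137 [-0.0249  0.0253  0.0694] 0.0351 [0.283  0.2932 0.3021]
side prong -1 76 [-0.0256 -0.0017  0.0683] -0.0332 [0.2811 0.2954 0.303 ]
scene legs 1 47 [-0.0043 -0.0006  0.0031] 0.0504 [0.2331 0.274  0.3108]
scene legs -1 37 [-0.0031 -0.0007  0.0034] -0.0527 [0.2308 0.2803 0.3089]
scene bar 1 24 [-0.0034 -0.0014  0.0027] 0.0412 [0.3171 0.321  0.3237]
scene bar -1 13 [-0.0036 -0.0002  0.0026] -0.0373 [0.3151 0.3211 0.324 ]
scene prong 1 97 [-0.0267  0.0271  0.0691] 0.033 [0.2834 0.2933 0.3031]
scene prong -1 41 [-0.0259 -0.0107  0.0684] -0.0346 [0.283  0.2904 0.3028]
```

View pics/j5.png

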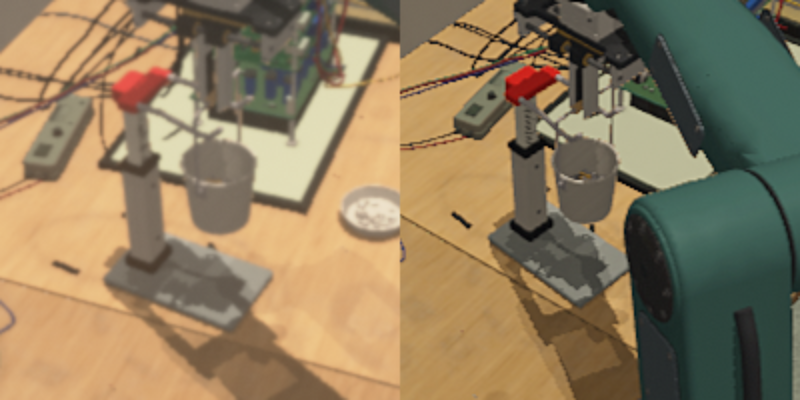

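The bar is centred over both dips: x within 1 mm, legs at ±52 mm, and about 29 mm above the seat. Lowering now.

Call:
move_arm(deltas=[0, 0, 0, 0, 0, 0.1, 1, 0, 0, 0, 0, 0, 0.4, 1, 0, 0, 0, 0, 0, 0.8, 1, 0, 0, 0, 0, 0, 1.2, 1, 0, 0, 0, 0, 0, 1.6, 1, 0, 0, 0, 0, 0, 2, 1, 0, 0, 0, 0, 0, 2.3, 1, 0, 0, 0, 0, 0, 2.5, 1])

```text
time: 13.05
tool_pos: [0.572, -0.2771, 0.2779]
ee_rot: [-3.141, -0.0, 1.455]
wrist_force: [-0.5, 0.8, -7.2]
width: 0.0111
finger_force: 30.0
```

Call:
move_arm(deltas=[0, 0, 0, 0, 0, 0.15, 1, 0, 0, 0, 0, 0, 0.3, 1, 0, 0, 0, 0, 0, 0.45, 1, 0, 0, 0, 0, 0, 0.6, 1, 0, 0, 0, 0, 0, 0.8, 1, 0, 0, 0, 0, 0, 1, 1, 0, 0, 0, 0, 0, 1.2, 1, 0, 0, 0, 0, 0, 1.4, 1])

```text
time: 13.85
tool_pos: [0.5722, -0.2772, 0.2646]
ee_rot: [3.141, 0.0, 1.455]
wrist_force: [0.7, 0.4, -5.9]
width: 0.0109
finger_force: 30.0
```

Call:
move_arm(deltas=[0, 0, 0, 0, 0, 0.2, 1, 0, 0, 0, 0, 0, 0.4, 1, 0, 0, 0, 0, 0, 0.6, 1, 0, 0, 0, 0, 0, 0.8, 1, 0, 0, 0, 0, 0, 1, 1, 0, 0, 0, 0, 0, 1.2, 1, 0, 0, 0, 0, 0, 1.4, 1, 0, 0, 0, 0, 0, 1.5, 1])

```text
time: 14.65
tool_pos: [0.5721, -0.2772, 0.2494]
ee_rot: [3.141, 0.0, 1.455]
wrist_force: [0.7, -0.1, -4.2]
width: 0.0111
finger_force: 30.0
```

Call:
move_arm(deltas=[0, 0, 0, 0, 0, 0.2, 1, 0, 0, 0, 0, 0, 0.4, 1, 0, 0, 0, 0, 0, 0.6, 1, 0, 0, 0, 0, 0, 0.8, 1, 0, 0, 0, 0, 0, 1, 1, 0, 0, 0, 0, 0, 1.2, 1, 0, 0, 0, 0, 0, 1.4, 1, 0, 0, 0, 0, 0, 1.6, 1])

```text
time: 15.45
tool_pos: [0.5722, -0.2772, 0.2336]
ee_rot: [3.141, 0.0, 1.455]
wrist_force: [-0.2, -0.2, -2.1]
width: 0.0109
finger_force: 30.0
```

Call:
move_arm(deltas=[0, 0, 0, 0, 0, 0.2, 1, 0, 0, 0, 0, 0, 0.4, 1, 0, 0, 0, 0, 0, 0.6, 1, 0, 0, 0, 0, 0, 0.8, 1, 0, 0, 0, 0, 0, 0.9, 1, 0, 0, 0, 0, 0, 1, 1, 0, 0, 0, 0, 0, 1, 1, 0, 0, 0, 0, 0, 1, 1])

```text
time: 16.25
tool_pos: [0.5722, -0.2773, 0.2237]
ee_rot: [3.141, 0.0, 1.455]
wrist_force: [0.7, 0.1, -0.3]
width: 0.0112
finger_force: 30.0
```

Run:
```python
from h import *
f=[]
for i in range(6):
    f.append(robot.get_obs()['wrist_force']);robot.snapshot('side') if i<5 else 0
print(np.round(f,2),np.mean(f,0),robot.get_obs()['tool_pos'])
```

```text
[[ 0.72  0.13 -0.27]
 [ 1.04 -0.69 -0.1 ]
 [-0.37  0.48 -0.48]
 [ 1.41 -0.21 -0.12]
 [ 1.04 -0.1  -0.84]
 [ 0.65  0.44  0.04]] [ 0.74794557  0.00697556 -0.29697192] [ 0.57216679 -0.2772549   0.22363682]
```

The scale carries nearly all of it, with about 0.3 N left on the tool. I'll lower 2 mm more, settle, then open gradually.

Call:
move_arm(deltas=[0, 0, 0, 0, 0, 0.1, 1, 0, 0, 0, 0, 0, 0.2, 1, 0, 0, 0, 0, 0, 0.2, 1, 0, 0, 0, 0, 0, 0.2, 1, 0, 0, 0, 0, 0, 0.2, 0.8, 0, 0, 0, 0, 0, 0.2, 0.75, 0, 0, 0, 0, 0, 0.2, 0.72, 0, 0, 0, 0, 0, 0.2, 0.7])

```text
time: 17.3
tool_pos: [0.572, -0.2772, 0.2216]
ee_rot: [-3.141, 0.0, 1.455]
wrist_force: [0.5, -0.1, 0.1]
width: 0.014
finger_force: 0.0
```

Call:
move_arm(deltas=[0, 0, 0, 0, 0, 0, 0.68, 0, 0, 0, 0, 0, 0, 0.65, 0, 0, 0, 0, 0, 0, 0.6, 0, 0, 0, 0, 0, 0, 0.55, 0, 0, 0, 0, 0, 0, 0.5, 0, 0, 0, 0, 0, 0, 0.4, 0, 0, 0, 0, 0, 0, 0.4, 0, 0, 0, 0, 0, 0, 0.4])

```text
time: 18.1
tool_pos: [0.5721, -0.2772, 0.2215]
ee_rot: [3.142, 0.0, 1.455]
wrist_force: [1.2, -0.6, -1.4]
width: 0.0282
finger_force: 0.0
```

Run:
```python
from h import *
o=robot.get_obs();print(o['time'],o['tool_pos'],o['wrist_force'],o['width'])
for n in('side','scene'):
    s=snap(n);save(s,n+'6');np.save(n+'6_c.npy',cloud(s))
a=cv2.imread('pics/side6.png')[130:330,180:380];b=cv2.imread('pics/scene6.png')[130:330,220:420]
cv2.imwrite('pics/j6.png',cv2.resize(np.hstack([a,b]),None,fx=2,fy=2))
a=np.radians(-6.785);e=np.array([np.cos(a),np.sin(a)]);n=np.array([-e[1],e[0]]);seat=np.array([.570,-.279])
for k in('side','scene'):
    C=np.load(k+'6_c.npy');x=(C[...,:2]-seat)@e;y=(C[...,:2]-seat)@n;z=C[...,2]
    for nm,m in(('legs',(abs(x)<.03)&(z>.17)&(z<.23)&(abs(y)<.062)&(abs(y)>.046)),('bar',(abs(x)<.03)&(z>.23)&(z<.26)&(abs(y)<.05)&(abs(y)>.04)),):
        for g in(1,-1):
            q=m&(y*g>0)
            if q.sum():print(k,nm,g,q.sum(),np.percentile(x[q],[1,50,99]).round(4),np.median(y[q]).round(4),np.percentile(z[q],[2,50,98]).round(4))
    q=(abs(x)<.015)&(abs(y)<.008)&(z>.2)&(z<.26);print('grip',q.sum(),x[q].mean() if q.any() else 0,z[q].max() if q.any() else 0)
```

```text
18.1 [ 0.57209762 -0.2772347   0.22152366] [ 1.15455565 -0.56644346 -1.35881496] 0.0281558309068668
side legs 1 43 [-0.0027 -0.0003  0.004 ] 0.0516 [0.1722 0.2041 0.2285]
side legs -1 12 [-0.0013  0.0009  0.0034] -0.0527 [0.1714 0.1803 0.1874]
side bar 1 7 [-0.0026  0.      0.0024] 0.0456 [0.2343 0.2365 0.2403]
side bar -1 1 [0.023 0.023 0.023] -0.0406 [0.2326 0.2326 0.2326]
grip 37 0.0039865847534979095 0.2575638141185801
scene legs 1 32 [-0.0049 -0.0002  0.0021] 0.0498 [0.1729 0.2005 0.2265]
scene legs -1 23 [-0.0034  0.0005  0.0032] -0.0532 [0.1714 0.1896 0.2085]
scene bar 1 9 [-0.0038 -0.0005  0.0031] 0.0463 [0.2315 0.2355 0.2377]
scene bar -1 5 [0.0012 0.0015 0.0032] -0.044 [0.2328 0.2368 0.2375]
grip 34 0.005582774462187507 0.25941289460174166
```

View pics/j6.png

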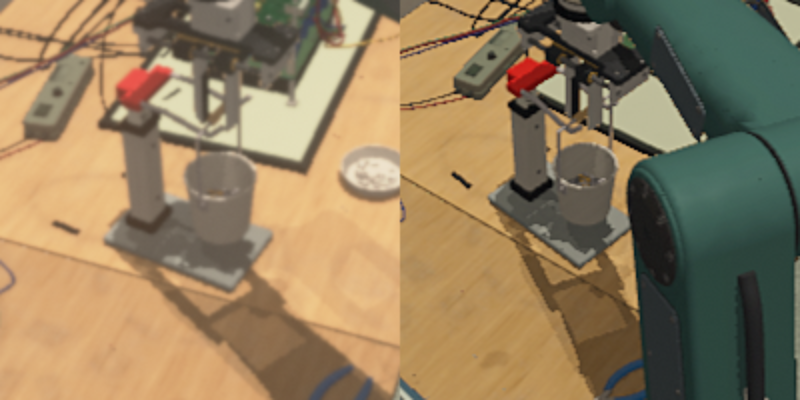

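The pail hangs level in both dips with the fork sunk about 53 mm and the fingers open clear of the grip. Withdrawing straight up.

Call:
move_arm(deltas=[0, 0, 0, 0, 0, -0.2, 0.4, 0, 0, 0, 0, 0, -0.6, 0.4, 0, 0, 0, 0, 0, -1.2, 0.4, 0, 0, 0, 0, 0, -2, 0.4, 0, 0, 0, 0, 0, -3, 0.4, 0, 0, 0, 0, 0, -4.5, 0.4, 0, 0, 0, 0, 0, -6, 0.4, 0, 0, 0, 0, 0, -8, 0.4])

```text
time: 19.0
tool_pos: [0.5719, -0.2771, 0.3024]
ee_rot: [-3.141, -0.0, 1.455]
wrist_force: [0.2, -1.0, 0.2]
width: 0.0281
finger_force: 0.0
```

Call:
move_arm(deltas=[0, 0, 0, 0, 0, -1.5, 0.4, 0, 0, 0, 0, 0, -2.5, 0.4, 0, 0, 0, 0, 0, -3, 0.4, 0, 0, 0, 0, 0, -3, 0.4, 0, 0, 0, 0, 0, -3, 0.4, 0, 0, 0, 0, 0, -3, 0.4, 0, 0, 0, 0, 0, -3, 0.4, 0, 0, 0, 0, 0, -3, 0.4])

```text
time: 19.8
tool_pos: [0.572, -0.2771, 0.3309]
ee_rot: [-3.141, -0.0, 1.455]
wrist_force: [1.2, 0.2, -0.2]
width: 0.0282
finger_force: 0.0
```

Call:
move_arm(deltas=[0, 0, 0, 0, 0, 0, 0.4, 0, 0, 0, 0, 0, 0, 0.4, 0, 0, 0, 0, 0, 0, 0.4, 0, 0, 0, 0, 0, 0, 0.4, 0, 0, 0, 0, 0, 0, 0.4, 0, 0, 0, 0, 0, 0, 0.4, 0, 0, 0, 0, 0, 0, 0.4, 0, 0, 0, 0, 0, 0, 0.4])

```text
time: 20.6
tool_pos: [0.5721, -0.2772, 0.3315]
ee_rot: [3.142, 0.0, 1.455]
wrist_force: [0.3, -0.1, -0.3]
width: 0.0284
finger_force: 0.0
```

Run:
```python
from h import *
a=np.radians(-6.785);e=np.array([np.cos(a),np.sin(a)]);n=np.array([-e[1],e[0]]);seat=np.array([.570,-.279])
for i in range(3):
    s=snap('side');C=cloud(s);x=(C[...,:2]-seat)@e;y=(C[...,:2]-seat)@n;z=C[...,2]
    q=(abs(x)<.03)&(abs(y)<.055)&(z>.215)&(z<.27);print(q.sum(),x[q].mean(),z[q].mean(),z[q].max())
o=robot.get_obs();print(o['time'],o['tool_pos'],o['wrist_force'])
cv2.imwrite('pics/j7.png',cv2.resize(s['image'][110:330,160:400,::-1],None,fx=2.4,fy=2.4))
```

```text
266 0.00063071483863661 0.23629544056217286 0.24940497052125643
270 0.0009141406886221841 0.23632586895399013 0.25021275092619166
270 0.00034464039281927186 0.23627788616925974 0.24949326392262638
20.75 [ 0.57209269 -0.27720582  0.33150487] [ 0.77626985  0.16081419 -0.32158302]
```

View pics/j7.png

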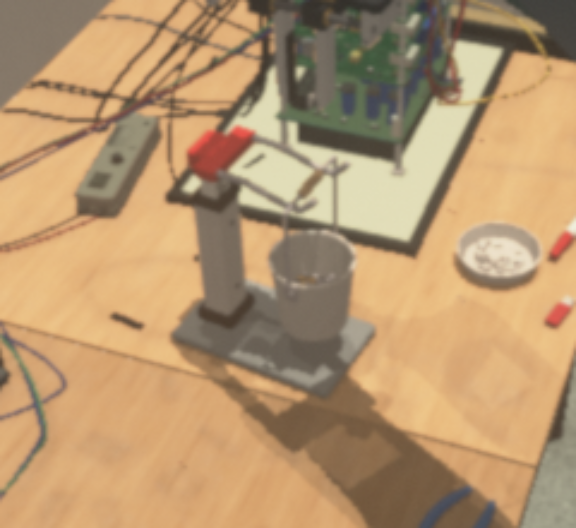

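The pail hangs level and still in both prongs, grip at (312,182) between them, and the gripper is well clear. Handing in.

```bash
python3 -c "
from bench import robot
print(robot.close_job())"
```

```text
the job is handed in; nothing more can be done
None
```

The pail of screws is hanging level and at rest by its bail in both prongs of the scale fork, which has sunk about 53 mm; the gripper is clear above it, and the job was handed in at about 21 s (no verdict was shown).

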